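# Load the button-tin dispenser in the order of the colour chips

### The arm

A 6-joint arm with a two-finger parallel gripper is mounted at the origin on the work surface. World frame = base frame: x ahead of the robot, y to its left, z up, the work surface at z = 0. Lengths are in m, angles in rad, forces in N, time in s.
With the tool pointing down it reaches from about 0.375 to 0.9 m from the base axis. Payload 3.1 kg.
Tool frame: the origin (TCP) lies at the very end of the fingers, on their centre line; the grasp point (between the pads) lies 19 mm behind it (arm.hold_point_z is the distance from the TCP to the grasp point, in m); z points along the fingers, y is the direction in which the jaws open and shut (so a half turn about z gives the same grasp; the last joint's range is limited). The gripper opens to 87 mm and grips with 3 to 60 N. Pads are 19 mm wide; open, the fingers measure 117 mm over their backs; the gripper's body (75 mm by 190 mm) begins 51 mm behind the grasp point.
Start: joints at [-1.442, 0.527, 1.433, -0, 1.181, -0.178], TCP at [0.189, -0.596, 0.223] pointing down, gripper open.
Joint ranges: [-3.08, 3.08], [-0.75, 2.2], [0.22, 2.44], [-1.43, 4.57], [0, 2.65], [-2.85, 2.85]. Speed limits (rad/s): [2.79, 2.79, 3.14, 3.14, 3.14, 3.14].

### API

Orientations are given as a unit quaternion [x, y, z, w].
In Python, from cell import arm, snapshot, calibration gives the robot as it stands. The module is installed in compiled form; this text tells all that it offers.
- The arm moves only by the tool jog_arm, never from a script. Its argument "plan" is one flat list of numbers, 7 for each row, row after row: the gripper's target within -1 to 1 (shut at 1, half-way at 0, fully open at -1), then the shift along the world's x, y, z in cm, then the turn, a rotation vector about the world's x, y, z in degrees. A call has 1 to 10 rows; each row is the pose to reach, as a shift and turn from the pose commanded when the call began; what a row does not reach only later rows make up. A row lasts 1/10 s, in which the tool goes at most 50 mm and 8.59 degrees, less where a joint would pass 70% of its speed; a pose out of reach is approached as far as the arm can. A call with a gripper value outside its range is refused whole. The fingers move at their own pace and stop on an object; the grip force is fixed at half the most. Time passes only in rows, so rows that repeat a pose let the fingers close. It gives the time, the measured TCP pose, the force and the opening at its end, in the units of the state.
- arm.sense(): the state, without advancing time (a new reading comes with each control period).
- snapshot(name): name is "side" or "top"; returns the picture (420x560x3 uint8, red, green, blue); there is no depth.
- calibration(name): a dict with "camera_matrix" (3x3 intrinsics, pixels), "eye" and "attitude" of the camera in the world. Camera axes: x right, y down, z forward; pixel columns grow to the right and rows downward; lengths in m; the calibration is good to about 2 mm. A picture is of the moment at which its call begins. calibration takes no time and is no camera call.
- arm.finish_job(): hands the job in, once; it reports no verdict.
The state is a dict: "t": time; "q": joint angles; "qd": joint speeds; "tau": joint torques, N m; "eef_pos": TCP position; "ee_rot": TCP orientation; "force": force on the tool from outside, world axes, zero at the start; "torque": the same for the moment, N m; "width": finger opening in m.
Only numpy, scipy, OpenCV 4.12 (cv2) and the standard library are available. Lean on these libraries where they do the work, as an engineer would, in place of code of your own. Each camera call takes 0.05 s, during which the arm holds its last target.

### The job

Move the four button tins from the wooden rack into the four-rod gravity dispenser, lids up and stacked one on another, so that they will come out, lowest tin first, in the order of the colour chips on the white strip: the chip next to the black knob shows the tin that must come out first, so that tin goes in first, at the bottom. Leave all four lying flat between the rods and let go.

Things in the scene. Friction and masses are not known exactly. Their poses are not given: they have to be found in the camera images.
- tin_blue: blue button tin: a closed flat round blue tin with a thin cream band round its side and four dark dots on its lid, 56 mm diameter, 28 mm tall, 90 g (varies). Origin at the centre of its underside, z up through the lid. It stands loose on the wooden rack at the start.
- tin_yellow: yellow button tin: a closed flat round yellow tin with a thin cream band round its side and four dark dots on its lid, 56 mm diameter, 28 mm tall, 90 g (varies). Origin at the centre of its underside, z up through the lid. It stands loose on the wooden rack at the start.
- tin_pink: pink button tin: a closed flat round pink tin with a thin cream band round its side and four dark dots on its lid, 56 mm diameter, 28 mm tall, 90 g (varies). Origin at the centre of its underside, z up through the lid. It stands loose on the wooden rack at the start.
- tin_green: green button tin: a closed flat round green tin with a thin cream band round its side and four dark dots on its lid, 56 mm diameter, 28 mm tall, 90 g (varies). Origin at the centre of its underside, z up through the lid. It stands loose on the wooden rack at the start.
- chip_blue: blue colour chip, stands for the blue tin: fixed flat disc with four dark dots, 42 mm diameter, 5 mm thick, in a row of four at 50 mm spacing on the white order strip (270 x 56 x 6 mm). Origin: centre of its underside; its +y axis runs along the strip to the end with the black knob (22 mm wide, 16 high). The chip nearest the knob is first.
- chip_yellow: yellow colour chip, stands for the yellow tin: fixed flat disc with four dark dots, 42 mm diameter, 5 mm thick, in a row of four at 50 mm spacing on the white order strip (270 x 56 x 6 mm). Origin: centre of its underside; its +y axis runs along the strip to the end with the black knob (22 mm wide, 16 high). The chip nearest the knob is first.
- chip_pink: pink colour chip, stands for the pink tin: fixed flat disc with four dark dots, 42 mm diameter, 5 mm thick, in a row of four at 50 mm spacing on the white order strip (270 x 56 x 6 mm). Origin: centre of its underside; its +y axis runs along the strip to the end with the black knob (22 mm wide, 16 high). The chip nearest the knob is first.
- chip_green: green colour chip, stands for the green tin: fixed flat disc with four dark dots, 42 mm diameter, 5 mm thick, in a row of four at 50 mm spacing on the white order strip (270 x 56 x 6 mm). Origin: centre of its underside; its +y axis runs along the strip to the end with the black knob (22 mm wide, 16 high). The chip nearest the knob is first.
- dispenser: fixed gravity dispenser: round black foot, 48 mm wide, top (lowest tin's seat) at z 26 mm; 4 steel rods 7 mm thick at x, y = +-25 mm, upright to z 138, then flared out to z 155; tins stack between them with 4-6 mm play. 43 mm gaps on all 4 sides let fingers closing along its x or y in with a tin, down to z 22. Low base 110 mm square, exit ramp at -x. Origin: centre of underside, z up.
- rack: fixed wooden rack: rail 310 mm long (its y) and 44 mm wide (its x), top at z 30 mm; the tins stand on it near y = -105, -35, 35, 105 mm and stick out 6 mm on both sides. Grip them with fingers closing along its x: nothing there is higher than z 20 mm. Pins 6 mm thick, 10 mm high stand between the tins. Origin: centre of underside, z up.
Mind the look-alikes: they are no part of the job. There is more than one size of the tin_blue; the job needs the smaller.

How it is judged:
By the outcome, as a careful person would: the job done as asked, in the order asked, and still so for the second after the job is handed in, with the robot touching nothing.
It also fails if it takes over 107 s, if anything falls off the work surface, if the arm or the gripper's body presses on something with over 40 N, if the wrist force passes 120 N, or if a joint passes its speed limit or range.

## Working session

There is one attempt and no reset: what is moved stays moved. The work goes in short steps, Python scripts to look and compute and a tool call to move; the robot and the scene stay as the last step left them, time stands still between calls to the robot, and variables do not carry over. Pictures are saved under pics/ and viewed, and the job is handed in when it is done.

Besides the shell and the picture viewer there is one more tool, called as name(argument=value, ...) on one line, values as JSON. jog_arm: Moves the arm, as the interface text tells. Its arguments: {"type":"object","properties":{"plan":{"type":"array"}},"required":["plan"]}

```bash
mkdir -p pics; cat > h.py <<'E'
import numpy as np, cv2
from cell import arm, snapshot, calibration
def save(n,im,s=1):
    im=cv2.resize(im,None,fx=s,fy=s,interpolation=cv2.INTER_CUBIC) if s!=1 else im
    cv2.imwrite('pics/'+n+'.png',im[:,:,::-1])
def onplane(c,u,v,z):
    C=calibration(c);K=np.array(C['camera_matrix']);e=np.array(C['eye']);R=rot(C['attitude'])
    d=R@np.linalg.inv(K)@np.array([u,v,1.]);return e+d*(z-e[2])/d[2]
def rot(a):
    a=np.array(a)
    if a.shape==(3,3): return a
    from scipy.spatial.transform import Rotation as Ro
    return Ro.from_quat(a).as_matrix()
def proj(c,p):
    C=calibration(c);K=np.array(C['camera_matrix']);e=np.array(C['eye']);R=rot(C['attitude'])
    q=K@(R.T@(np.array(p)-e));return q[:2]/q[2]
E
python3 - <<'E'
from h import *
for n in('top','side'):
    save(n+'0',snapshot(n)); print(n,calibration(n))
print(arm.sense(), arm.hold_point_z)
E
```

```text
top {'camera_matrix': array([[435.07925406,   0.        , 273.61049162],
       [  0.        , 435.07925406, 208.0419055 ],
       [  0.        ,   0.        ,   1.        ]]), 'eye': array([ 5.69292634e-01, -3.77070238e-04,  9.33418043e-01]), 'attitude': array([-0.70304688,  0.7105079 , -0.01706633,  0.02474575])}
side {'camera_matrix': array([[455.98966051,   0.        , 284.96403928],
       [  0.        , 455.98966051, 206.83597411],
       [  0.        ,   0.        ,   1.        ]]), 'eye': array([0.429345  , 0.78583076, 0.55226432]), 'attitude': array([-0.10624585,  0.85998202, -0.49432024,  0.06921151])}
{'t': 0.1, 'q': array([-1.44153322e+00,  5.28345106e-01,  1.43373760e+00, -4.06300811e-05,
        1.18142103e+00, -1.78515677e-01]), 'qd': array([-5.76921231e-05, -1.95763396e-03, -2.48425536e-03,  1.50499067e-03,
       -9.92851905e-04, -3.99088006e-05]), 'tau': array([-3.75878317e-04, -4.40988028e+01, -1.77150178e+01,  6.36044028e-02,
        5.34323137e-02, -2.61800812e-05]), 'eef_pos': array([ 0.18926207, -0.59497693,  0.22169839]), 'ee_rot': array([ 9.88180741e-01,  1.53290279e-01,  4.74765178e-06, -9.55710542e-04]), 'force': array([-0.19239367, -0.15897308,  0.02031004]), 'torque': array([-0.03678827, -0.00652315,  0.00753152]), 'width': 0.08696767994307765} 0.0187
```

View pics/top0.png

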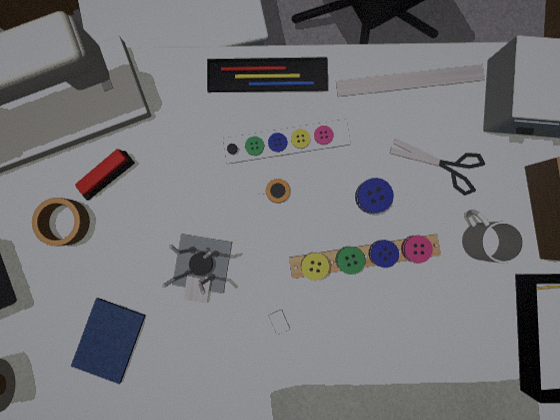

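View pics/side0.png

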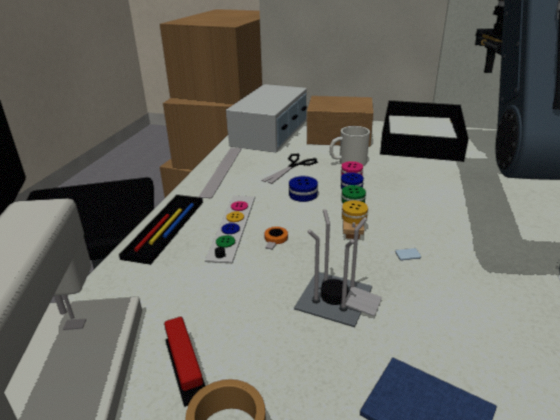

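The top view shows the strip with the knob at (232,149), then chips green (255,146), blue (278,142), yellow (300,138) and pink (324,135). The rack tins are yellow (316,266), green (350,260), blue (384,253) and pink (418,249). The dispenser is at (202,263). 

Candidates for blue: the rack tin (384,253), the larger loose tin (375,196), and the chip (278,142). I choose the rack tin, which is the smaller. I'll check that in a crop and measure.

```bash
cat > m.py <<'E'
from h import *
def tins(im,roi,zt):
    x0,y0,x1,y1=roi
    hsv=cv2.cvtColor(im,cv2.COLOR_RGB2HSV);out={}
    for n,(a,b) in dict(yellow=(22,35),green=(50,80),blue=(112,130),pink=(155,175)).items():
        m=((hsv[...,0]>=a)&(hsv[...,0]<=b)&(hsv[...,1]>110)&(hsv[...,2]>50)).astype(np.uint8)
        r=np.zeros_like(m);r[y0:y1,x0:x1]=m[y0:y1,x0:x1]
        r=cv2.morphologyEx(r,cv2.MORPH_CLOSE,np.ones((5,5)))
        cs,_=cv2.findContours(r,cv2.RETR_EXTERNAL,cv2.CHAIN_APPROX_NONE)
        if not cs: continue
        c=max(cs,key=cv2.contourArea)
        if cv2.contourArea(c)<40: continue
        (u,v),rad=cv2.minEnclosingCircle(cv2.convexHull(c));e=cv2.fitEllipse(c)
        out[n]=((u,v,rad),e,onplane('top',e[0][0],e[0][1],zt))
    return out
E
python3 - <<'E'
from m import *
im=snapshot('top')
save('crop1',im[220:310,150:450],2.6); save('crop2',im[110:220,210:410],3.5)
for nm,roi,z in(('rack',(285,225,445,290),.058),('big',(350,170,400,220),.03),('chips',(220,110,350,170),.011)):
    for n,(c,e,p) in tins(im,roi,z).items(): print(nm,n,np.round(c,1),np.round(e[0],1),np.round(e[1],1),np.round(p,4))
E
```

```text
rack yellow [314.8 265.9  13.8] [314.8 266. ] [26.4 26.9] [ 0.5043 -0.0723  0.058 ]
rack green [350.4 259.9  13.7] [350.5 259.8] [25.8 26.7] [ 0.5159 -0.1436  0.058 ]
rack blue [384.7 253.2  13.9] [384.5 253.4] [25.9 27.2] [ 0.5281 -0.2118  0.058 ]
rack pink [416.8 248.2  15.4] [417.3 248.6] [25.8 29.5] [ 0.5369 -0.2773  0.058 ]
big blue [375.2 195.   17.7] [375.2 195.2] [33.8 34.4] [ 0.6473 -0.2022  0.03  ]
chips yellow [300.1 138.1   9.4] [300.2 138.3] [17.7 18.3] [ 0.7731 -0.0491  0.011 ]
chips green [254.2 145.5   9.1] [254.3 145.5] [17.2 17.5] [0.7588 0.0493 0.011 ]
chips blue [277.1 142.    9.4] [277.3 141.9] [17.6 18.1] [0.7658 0.     0.011 ]
chips pink [323.3 134.6   9.4] [323.2 134.6] [17.4 18.3] [ 0.7804 -0.0985  0.011 ]
```

```bash
python3 - <<'E'
from h import *
im=cv2.imread('pics/side0.png')[:,:,::-1]
save('crop3',im[200:330,270:400],4.5)
im=cv2.imread('pics/top0.png')[:,:,::-1]
save('crop4',im[220:310,155:245],6.5)
E
```

```text
(no output)
```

View pics/crop1.png

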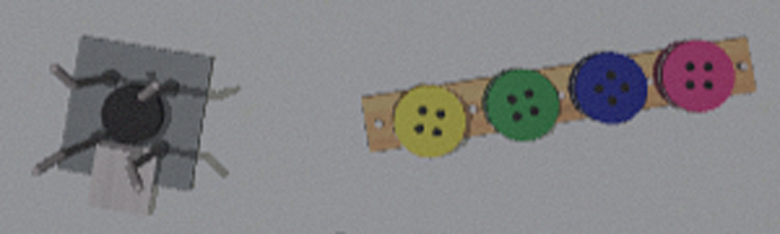

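View pics/crop3.png

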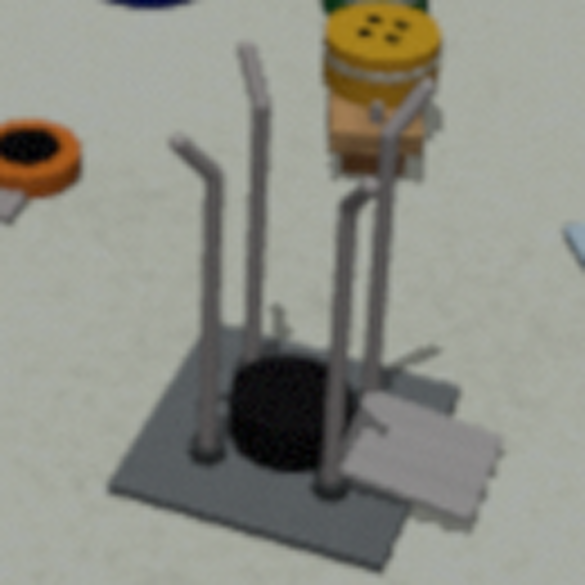

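View pics/crop4.png

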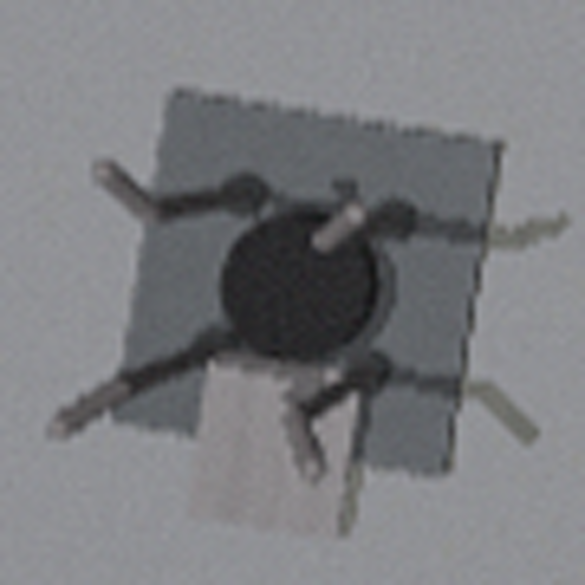

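View pics/crop2.png

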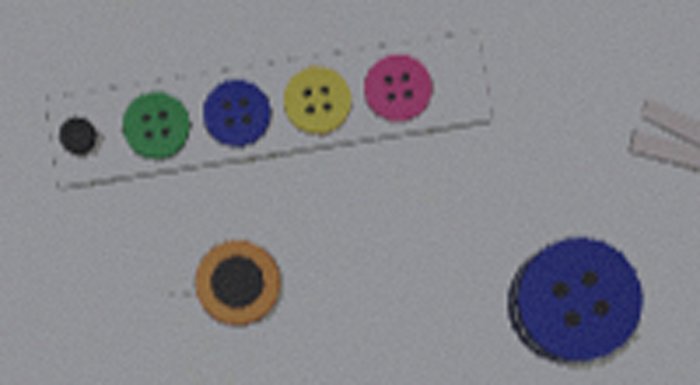

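```bash
python3 - <<'E'
from h import *
im=snapshot('top')
t=np.array([(105,170),(57,430),(312,472),(352,215)])/6.5+[155,220]
s=np.array([(180,143),(368,188),(428,88),(247,48)])/4.5+[270,200]
for z in(.155,):
  P=np.array([onplane('top',*p,z) for p in t]);print('top tips',P.round(4),P.mean(0).round(4))
  P=np.array([onplane('side',*p,z) for p in s]);print('side tips',P.round(4),P.mean(0).round(4))
g=im.max(2); m=np.zeros(g.shape,np.uint8); m[245:280,180:222]=(cv2.GaussianBlur(g,(3,3),0)<55)[245:280,180:222]
m=cv2.morphologyEx(m,cv2.MORPH_OPEN,cv2.getStructuringElement(2,(9,9)))
c=max(cv2.findContours(m,0,1)[0],key=cv2.contourArea);c=cv2.convexHull(c);e=cv2.fitEllipse(c);print('foot',cv2.minEnclosingCircle(c),e,onplane('top',*e[0],.026), onplane('top',*cv2.minEnclosingCircle(c)[0],.026))
q=np.array([(172,90),(500,142),(445,472),(115,422)])/6.5+[155,220]
B=np.array([onplane('top',*p,.006) for p in q]);print('base',B.round(4),B.mean(0).round(4))
for i in range(4):
  d=B[(i+1)%4]-B[i];print(np.linalg.norm(d),np.degrees(np.arctan2(d[1],d[0])))
# rack corners crop1 scale 2.6
q=np.array([(362,97),(748,36),(756,90),(372,152)])/2.6+[150,220]
B=np.array([onplane('top',*p,.03) for p in q]);print('rack',B.round(4),B.mean(0).round(4))
for i in range(4):
  d=B[(i+1)%4]-B[i];print(np.linalg.norm(d),np.degrees(np.arctan2(d[1],d[0])))
# side view lids: ellipses
ims=snapshot('side');hsv=cv2.cvtColor(ims,cv2.COLOR_RGB2HSV)
save('s2',ims[150:240,325:385],6)
E
```

```text
top tips [[0.5492 0.1917 0.155 ]
 [0.4784 0.2046 0.155 ]
 [0.4664 0.1347 0.155 ]
 [0.5362 0.1237 0.155 ]] [0.5075 0.1637 0.155 ]
side tips [[0.5483 0.1915 0.155 ]
 [0.4806 0.204  0.155 ]
 [0.4675 0.1346 0.155 ]
 [0.5371 0.1214 0.155 ]] [0.5084 0.1629 0.155 ]
foot ((200.8092803955078, 264.3350524902344), 11.67720890045166) ((200.57582092285156, 264.1451416015625), (20.56732940673828, 23.681407928466797), 87.98687744140625) [0.50797506 0.16212921 0.026     ] [0.50757823 0.16164342 0.026     ]
base [[0.5713 0.2065 0.006 ]
 [0.5532 0.0989 0.006 ]
 [0.4463 0.1173 0.006 ]
 [0.4634 0.2249 0.006 ]] [0.5085 0.1619 0.006 ]
0.1091849810165324 -99.53991172337918
0.10840906229452643 170.2311008915267
0.10900254617621254 80.98375076808429
0.10940470327524737 -9.668888457206949
rack [[ 0.5206 -0.0221  0.03  ]
 [ 0.5658 -0.329   0.03  ]
 [ 0.5231 -0.3339  0.03  ]
 [ 0.4771 -0.0294  0.03  ]] [ 0.5216 -0.1786  0.03  ]
0.31025585641595377 -81.61554854781662
0.043010182057031304 -173.42600911241712
0.30792683684742184 98.57944170681189
0.0440473784259745 9.648871774925004
```

View pics/s2.png

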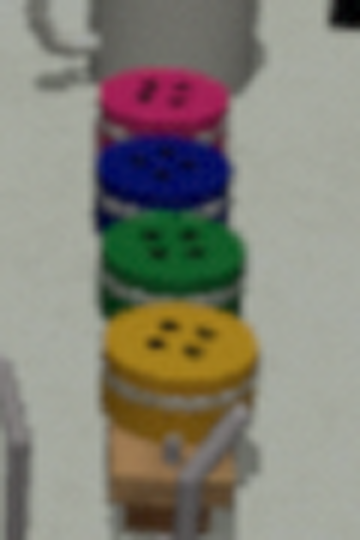

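jog_arm(plan=[-1,4,5,0,0,0,8.5,-1,7,9.5,0,0,0,17,-1,10,14,0,0,0,25,-1,13.5,18.5,0,0,0,33,-1,17,23,0,0,0,41.5,-1,20,28,0,0,0,50,-1,23.5,32.5,0,0,0,58,-1,26.5,37,0,0,0,66,-1,30,41,0,0,0,74,-1,32.7,45.1,0,0,0,81])

```text
t: 1.25
eef_pos: [0.484, -0.1894, 0.2228]
ee_rot: [0.65, 0.76, 0.0, 0.0]
force: [1.0, -1.2, 0.5]
width: 0.087
```

jog_arm(plan=[-1,0,0,0,0,0,0,-1,0,0,0,0,0,0,-1,0,0,0,0,0,0])

```text
t: 1.55
eef_pos: [0.4823, -0.1917, 0.2225]
ee_rot: [0.652, 0.758, -0.0, -0.0]
force: [-0.5, -0.3, -0.1]
width: 0.0873
```

```bash
cat > st.py <<'E'
from h import *
s=arm.sense();R=rot(s['ee_rot']);print(round(s['t'],2),s['eef_pos'].round(4),'jaw',np.degrees(np.arctan2(R[1,1],R[0,1])).round(2),'zaxis',R[:,2].round(4),s['q'].round(2),'F',s['force'].round(1),'w',round(s['width'],4))
E
python3 st.py
```

```text
1.55 [ 0.4823 -0.1917  0.2225] jaw 8.57 zaxis [-4.e-04 -4.e-04 -1.e+00] [-0.59  0.39  1.7  -0.    1.06 -0.74] F [-0.5 -0.3 -0.1] w 0.0873
```

jog_arm(plan=[-1,3.4,4.7,-3,0,0,0,-1,3.4,4.7,-6,0,0,0,-1,3.4,4.7,-10,0,0,0,-1,3.4,4.7,-14,0,0,0,-1,3.4,4.7,-17,0,0,0,-1,3.4,4.7,-18.5,0,0,0,-1,3.4,4.7,-18.5,0,0,0,-1,3.4,4.7,-18.5,0,0,0])

```text
t: 2.35
eef_pos: [0.5166, -0.1456, 0.0377]
ee_rot: [0.653, 0.757, -0.0, -0.0]
force: [0.8, -0.2, 0.3]
width: 0.0869
```

```bash
python3 st.py; python3 - <<'E'
from h import *
a=cv2.resize(snapshot('side')[120:270,270:430],None,fx=2.5,fy=2.5,interpolation=2)
b=cv2.resize(snapshot('top')[205:305,290:445],None,fx=2.5,fy=2.5,interpolation=2)
c=np.zeros((375,800,3),np.uint8);c[:375,:400]=a;c[:250,400:787]=b[:, :387];save('g1',c)
E
```

```text
2.35 [ 0.5166 -0.1456  0.0377] jaw 8.48 zaxis [-1.e-04 -1.e-04 -1.e+00] [-0.48  0.7   1.79 -0.    0.65 -0.63] F [ 0.8 -0.2  0.3] w 0.0869
```

View pics/g1.png

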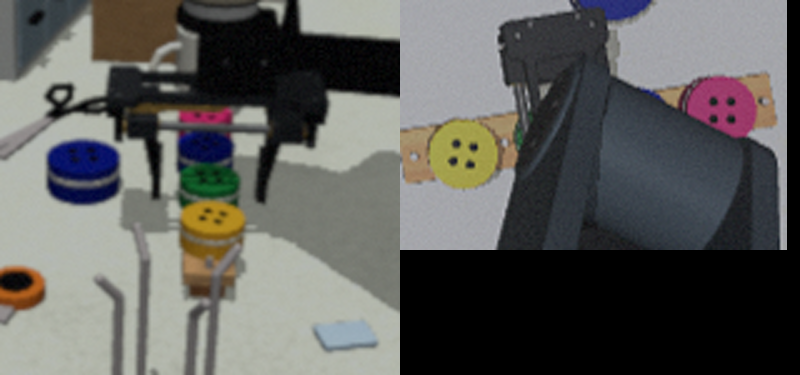

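The fingers straddle the green tin: its lid is at (208,178) in the left panel, with the fingertips at (157,195) and (262,195). I'll close and lift.

jog_arm(plan=[1,0,0,0,0,0,0,1,0,0,0,0,0,0,1,0,0,0,0,0,0,1,0,0,0,0,0,0,1,0,0,0,0,0,0,1,0,0,0,0,0,0])

```text
t: 3.05
eef_pos: [0.5168, -0.1439, 0.0377]
ee_rot: [0.652, 0.758, -0.0, -0.0]
force: [-0.4, 0.4, 2.3]
width: 0.0557
```

```bash
python3 st.py
```

```text
3.05 [ 0.5168 -0.1439  0.0377] jaw 8.65 zaxis [-0. -0. -1.] [-0.48  0.7   1.79 -0.    0.65 -0.63] F [-0.4  0.4  2.3] w 0.0557
```

jog_arm(plan=[1,0,0,4,0,0,0,1,0,0,8,0,0,0,1,0,0,12,0,0,0,1,0,1,16,0,0,0,1,0,5,17,0,0,-4,1,-0.3,9,17,0,0,-8,1,-0.5,13.5,17,0,0,-12,1,-0.7,18,17,0,0,-18.1,1,-0.9,22.5,17,0,0,-18.1,1,-0.9,26,17,0,0,-18.1])

```text
t: 4.05
eef_pos: [0.5066, 0.1184, 0.2073]
ee_rot: [0.763, 0.647, -0.0, -0.001]
force: [1.0, -0.6, -0.7]
width: 0.0554
```

jog_arm(plan=[1,0,2,0,0,0,0,1,0,4,0,0,0,0,1,0,4.6,0,0,0,0,1,0,4.6,0,0,0,0,1,0,4.6,0,0,0,0])

```text
t: 4.55
eef_pos: [0.5077, 0.1613, 0.2074]
ee_rot: [0.763, 0.646, -0.0, 0.0]
force: [-1.0, -1.0, -0.6]
width: 0.0555
```

```bash
python3 st.py; python3 - <<'E'
from h import *
a=cv2.resize(snapshot('side')[120:320,250:430],None,fx=2.2,fy=2.2,interpolation=2)
b=cv2.resize(snapshot('top')[205:325,140:300],None,fx=2.4,fy=2.4,interpolation=2)
c=np.zeros((440,790,3),np.uint8);c[:440,:396]=a;c[:288,400:784]=b;save('g2',c)
E
```

```text
4.55 [0.5077 0.1613 0.2074] jaw -9.48 zaxis [-5.e-04 -6.e-04 -1.e+00] [ 0.1   0.42  1.68 -0.    1.04  0.26] F [-1.  -1.  -0.6] w 0.0555
```

View pics/g2.png

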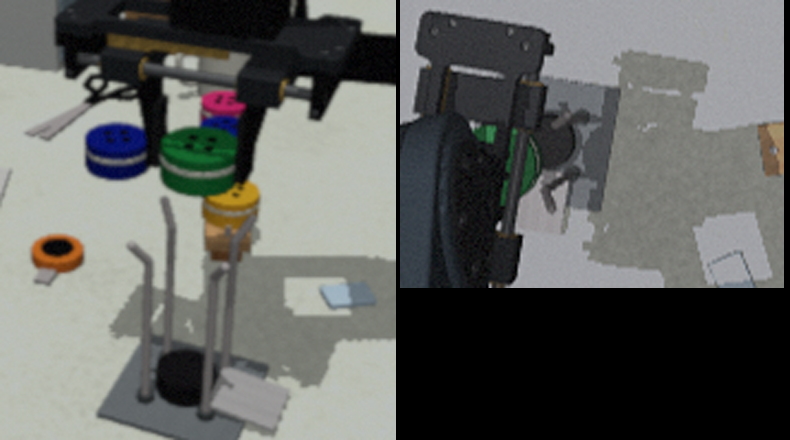

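```bash
python3 - <<'E'
from h import *
print(onplane('side',340.9,186.8,.2277))
print(proj('side',[.508,.1625,.2277]))
E
```

```text
[0.50631696 0.16673373 0.2277    ]
[340.22001689 185.44131759]
```

jog_arm(plan=[1,0,0.1,-2,0,0,0,1,0,0.1,-4,0,0,0,1,0,0.1,-5.5,0,0,0,1,0,0.1,-7,0,0,0,1,0,0.1,-8,0,0,0,1,0,0.1,-8,0,0,0])

```text
t: 5.25
eef_pos: [0.507, 0.1621, 0.1263]
ee_rot: [0.763, 0.646, -0.001, -0.001]
force: [0.6, 0.8, -0.8]
width: 0.0554
```

```bash
python3 st.py; python3 - <<'E'
from h import *
save('g3',snapshot('side')[150:320,270:400],3.5)
E
```

```text
5.25 [0.507  0.1621 0.1263] jaw -9.53 zaxis [-3.e-03 -4.e-04 -1.e+00] [ 0.1   0.54  1.75 -0.    0.85  0.27] F [ 0.6  0.8 -0.8] w 0.0554
```

View pics/g3.png

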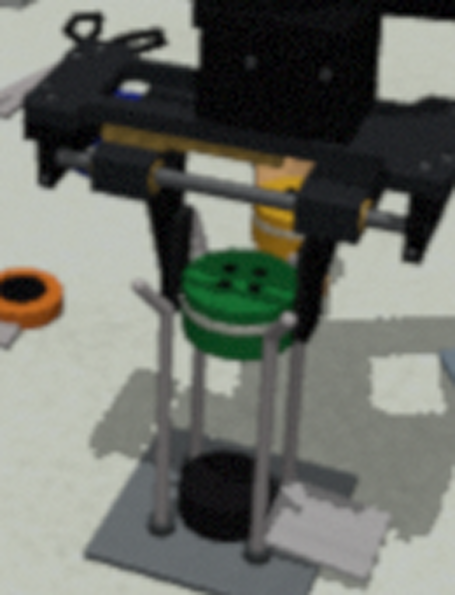

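The green tin is inside the rods at (240,300), level and without contact force. I'll continue down to TCP 0.090.

jog_arm(plan=[1,0,0,-1.2,0,0,0,1,0,0,-2.4,0,0,0,1,0,0,-3.3,0,0,0,1,0,0,-3.6,0,0,0,1,0,0,-3.6,0,0,0,1,0,0,-3.6,0,0,0])

```text
t: 5.9
eef_pos: [0.508, 0.163, 0.0916]
ee_rot: [0.763, 0.646, 0.0, 0.0]
force: [0.0, 0.3, 0.3]
width: 0.0553
```

```bash
python3 st.py; python3 - <<'E'
from h import *
save('g4',snapshot('side')[150:320,270:400],3.5)
E
```

```text
5.9 [0.508  0.163  0.0916] jaw -9.46 zaxis [ 2.e-04  0.e+00 -1.e+00] [0.1  0.6  1.78 0.   0.76 0.27] F [0.  0.3 0.3] w 0.0553
```

View pics/g4.png

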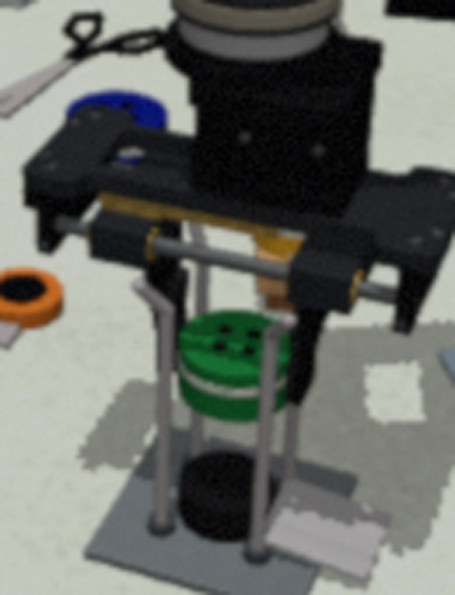

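jog_arm(plan=[-1,0,0,0,0,0,0,-1,0,0,0,0,0,0,-1,0,0,0,0,0,0,-1,0,0,0,0,0,0,-1,0,0,0,0,0,0])

```text
t: 6.45
eef_pos: [0.5079, 0.163, 0.0917]
ee_rot: [0.763, 0.646, 0.0, 0.0]
force: [-1.7, 0.5, 0.1]
width: 0.0842
```

```bash
python3 st.py; python3 - <<'E'
from h import *
save('g5',snapshot('side')[150:320,270:400],3.5)
E
```

```text
6.45 [0.5079 0.163  0.0917] jaw -9.46 zaxis [ 2.e-04  0.e+00 -1.e+00] [ 0.1   0.6   1.78 -0.    0.76  0.27] F [-1.7  0.5  0.1] w 0.0842
```

View pics/g5.png

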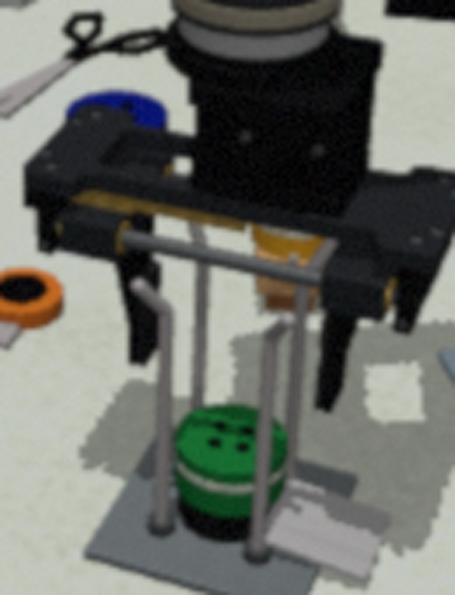

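jog_arm(plan=[-1,0,0,4,0,0,0,-1,0,0,8,0,0,0,-1,0,0,11,0,0,0,-1,0,-3,12,0,0,0,-1,0.3,-7,12,0,0,4,-1,0.6,-11.5,12,0,0,8,-1,0.9,-16,12,0,0,12,-1,1.2,-20.5,12,0,0,16,-1,1.5,-25,12,0,0,18,-1,1.8,-29.5,12,0,0,18])

```text
t: 7.5
eef_pos: [0.5256, -0.1338, 0.2116]
ee_rot: [0.652, 0.758, 0.0, 0.0]
force: [1.4, -0.1, -0.3]
width: 0.087
```

jog_arm(plan=[-1,0.2,-4,0,0,0,0,-1,0.2,-7,0,0,0,0,-1,0.2,-8.1,0,0,0,0,-1,0.2,-8.1,0,0,0,0,-1,0.2,-8.1,0,0,0,0])

```text
t: 8.0
eef_pos: [0.5273, -0.2116, 0.2113]
ee_rot: [0.652, 0.758, 0.0, -0.001]
force: [-0.2, 0.7, 1.1]
width: 0.087
```

```bash
python3 st.py; python3 - <<'E'
from m import *
im=snapshot('top')
save('g6t',im[220:310,155:245],6)
save('g6s',snapshot('side')[240:330,300:390],6)
hsv=tins(im,(170,235,235,295),.054)
print(hsv)
E
```

```text
8.0 [ 0.5273 -0.2116  0.2113] jaw 8.55 zaxis [-0.001   0.0015 -1.    ] [-0.58  0.47  1.59  0.    1.09 -0.73] F [-0.2  0.7  1.1] w 0.087
{'green': ((197.46475219726562, 265.204833984375, 13.6699800491333), ((197.5615234375, 265.4353332519531), (25.34000587463379, 26.091716766357422), 116.59577941894531), array([0.50734227, 0.16319528, 0.054     ]))}
```

View pics/g6t.png

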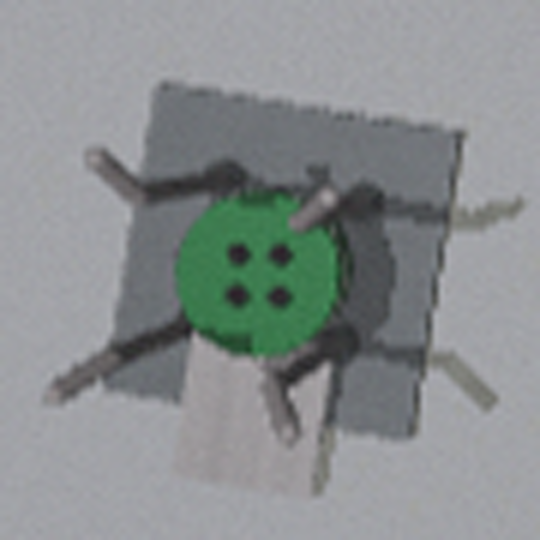

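View pics/g6s.png

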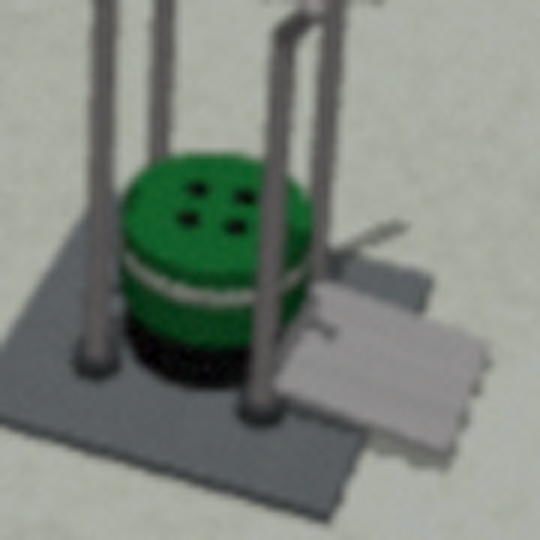

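Green lies flat, centred at (0.507, 0.163). Next is the small blue tin.

jog_arm(plan=[-1,0.1,-0.1,-4,0,0,0,-1,0.1,-0.1,-8,0,0,0,-1,0.1,-0.1,-12,0,0,0,-1,0.1,-0.1,-15.5,0,0,0,-1,0.1,-0.1,-17.3,0,0,0,-1,0.1,-0.1,-17.3,0,0,0,-1,0.1,-0.1,-17.3,0,0,0])

```text
t: 8.8
eef_pos: [0.5292, -0.213, 0.0389]
ee_rot: [0.652, 0.758, 0.0, -0.0]
force: [1.6, 0.0, 0.3]
width: 0.0869
```

jog_arm(plan=[1,0,0,0,0,0,0,1,0,0,0,0,0,0,1,0,0,0,0,0,0,1,0,0,0,0,0,0,1,0,0,0,0,0,0,1,0,0,0,0,0,0])

```text
t: 9.4
eef_pos: [0.5289, -0.2142, 0.039]
ee_rot: [0.653, 0.758, 0.0, 0.0]
force: [-0.7, 0.3, 3.9]
width: 0.0558
```

```bash
python3 st.py
```

```text
9.4 [ 0.5289 -0.2142  0.039 ] jaw 8.53 zaxis [ 4.e-04 -3.e-04 -1.e+00] [-0.58  0.72  1.7  -0.    0.71 -0.73] F [-0.7  0.3  3.9] w 0.0558
```

jog_arm(plan=[1,0,0,4,0,0,0,1,0,0,8,0,0,0,1,0,0,12,0,0,0,1,0,1,16,0,0,0,1,-0.3,5,17,0,0,-4,1,-0.6,9.5,17,0,0,-8,1,-0.9,14,17,0,0,-12,1,-1.2,18.5,17,0,0,-18,1,-1.5,23,17,0,0,-18,1,-1.8,27.5,17,0,0,-18])

```text
t: 10.4
eef_pos: [0.51, 0.0627, 0.2083]
ee_rot: [0.763, 0.646, -0.0, -0.0]
force: [1.0, -0.2, -0.6]
width: 0.0555
```

jog_arm(plan=[1,-0.2,4,0,0,0,0,1,-0.3,8,0,0,0,0,1,-0.3,10,0,0,0,0,1,-0.3,10.2,0,0,0,0,1,-0.3,10.2,0,0,0,0,1,-0.3,10.2,0,0,0,0])

```text
t: 11.0
eef_pos: [0.5077, 0.162, 0.2083]
ee_rot: [0.763, 0.646, -0.0, -0.0]
force: [0.5, 0.4, -0.7]
width: 0.0554
```

```bash
python3 st.py
```

```text
11.0 [0.5077 0.162  0.2083] jaw -9.51 zaxis [-7.e-04 -6.e-04 -1.e+00] [ 0.1   0.42  1.68 -0.    1.04  0.27] F [ 0.5  0.4 -0.7] w 0.0554
```

jog_arm(plan=[1,0,0.1,-2,0,0,0,1,0,0.1,-4,0,0,0,1,0,0.1,-5.5,0,0,0,1,0,0.1,-7,0,0,0,1,0,0.1,-8.5,0,0,0,1,0,0.1,-10,0,0,0,1,0,0.1,-11,0,0,0,1,0,0.1,-11.7,0,0,0,1,0,0.1,-11.7,0,0,0,1,0,0.1,-11.7,0,0,0])

```text
t: 12.0
eef_pos: [0.5082, 0.1637, 0.0918]
ee_rot: [0.763, 0.646, 0.0, 0.0]
force: [-1.0, 0.0, -0.8]
width: 0.0554
```

```bash
python3 st.py; python3 - <<'E'
from h import *
save('g7',snapshot('side')[150:320,270:400],3.5)
E
```

```text
12.0 [0.5082 0.1637 0.0918] jaw -9.49 zaxis [ 6.e-04  0.e+00 -1.e+00] [ 0.1   0.6   1.77 -0.    0.76  0.27] F [-1.   0.  -0.8] w 0.0554
```

View pics/g7.png

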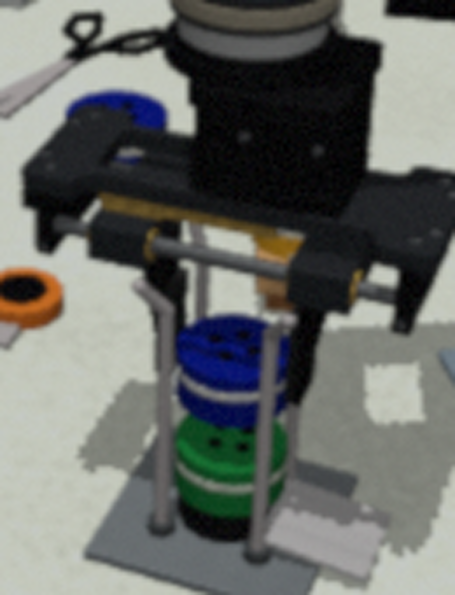

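The blue tin (230,370) hangs level just above green (230,465). I'll release, lift, then go to yellow at (0.505, -0.073).

jog_arm(plan=[-1,0,0,0,0,0,0,-1,0,0,0,0,0,0,-1,0,0,0,0,0,0,-1,0,0,0,0,0,0,-1,0,0,0,0,0,0])

```text
t: 12.55
eef_pos: [0.5079, 0.164, 0.0917]
ee_rot: [0.763, 0.646, 0.0, 0.0]
force: [0.8, -0.9, 0.0]
width: 0.0843
```

jog_arm(plan=[-1,0,0,4,0,0,0,-1,0,0,8,0,0,0,-1,0,0,11,0,0,0,-1,0,-3,12,0,0,0,-1,0,-7,12,0,0,4,-1,-0.1,-11.5,12,0,0,8,-1,-0.2,-16,12,0,0,12,-1,-0.3,-20.5,12,0,0,18,-1,-0.3,-23.5,12,0,0,18,-1,-0.3,-23.7,12,0,0,18])

```text
t: 13.55
eef_pos: [0.5054, -0.0767, 0.2117]
ee_rot: [0.654, 0.756, -0.0, 0.001]
force: [0.5, -0.3, -0.3]
width: 0.087
```

jog_arm(plan=[-1,0,0,0,0,0,0,-1,0,0,0,0,0,0])

```text
t: 13.75
eef_pos: [0.5044, -0.0719, 0.2114]
ee_rot: [0.652, 0.758, 0.0, -0.001]
force: [-0.4, 0.0, -0.2]
width: 0.087
```

```bash
python3 st.py; python3 - <<'E'
from m import *
im=snapshot('top')
a=cv2.resize(im[220:310,155:245],None,fx=4,fy=4,interpolation=2)
b=cv2.resize(snapshot('side')[220:320,300:390],None,fx=4,fy=4,interpolation=2)
c=np.zeros((400,720,3),np.uint8);c[:360,:360]=a;c[:400,360:]=b;save('g8',c)
print(tins(im,(170,235,235,295),.082))
E
```

```text
13.75 [ 0.5044 -0.0719  0.2114] jaw 8.57 zaxis [-8.e-04  8.e-04 -1.e+00] [-0.36  0.39  1.73  0.    1.02 -0.51] F [-0.4  0.  -0.2] w 0.087
{'blue': ((192.8782196044922, 265.2593078613281, 14.1779146194458), ((192.8519287109375, 265.3940124511719), (27.099205017089844, 27.53861427307129), 111.7953109741211), array([0.50948144, 0.16718578, 0.082     ]))}
```

View pics/g8.png

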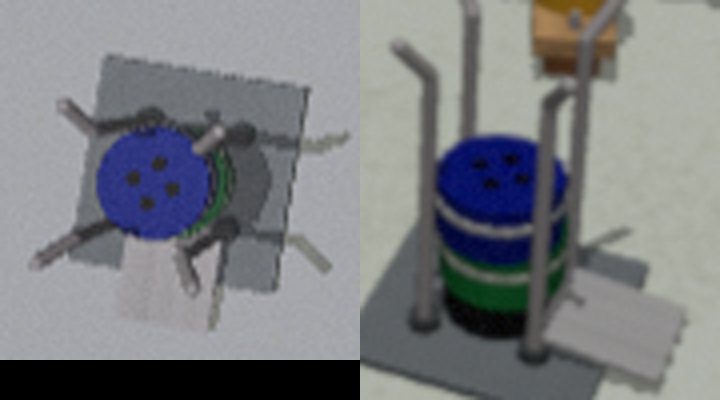

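Blue lies flat on green. Next is yellow.

jog_arm(plan=[-1,0,-0.1,-4,0,0,0,-1,0,-0.1,-8,0,0,0,-1,0,-0.1,-12,0,0,0,-1,0,-0.1,-15.5,0,0,0,-1,0,-0.1,-17.3,0,0,0,-1,0,-0.1,-17.3,0,0,0,-1,0,-0.1,-17.3,0,0,0])

```text
t: 14.55
eef_pos: [0.5051, -0.0732, 0.0387]
ee_rot: [0.652, 0.758, -0.0, -0.0]
force: [-0.5, -1.1, 0.8]
width: 0.0873
```

jog_arm(plan=[1,0,0,0,0,0,0,1,0,0,0,0,0,0,1,0,0,0,0,0,0,1,0,0,0,0,0,0,1,0,0,0,0,0,0,1,0,0,0,0,0,0])

```text
t: 15.15
eef_pos: [0.5049, -0.0742, 0.039]
ee_rot: [0.653, 0.758, 0.0, 0.0]
force: [-0.9, -0.2, 4.2]
width: 0.0552
```

```bash
python3 st.py
```

```text
15.15 [ 0.5049 -0.0742  0.039 ] jaw 8.53 zaxis [ 4.e-04 -2.e-04 -1.e+00] [-0.37  0.68  1.86 -0.    0.6  -0.51] F [-0.9 -0.2  4.2] w 0.0552
```

jog_arm(plan=[1,0,0,4,0,0,0,1,0,0,8,0,0,0,1,0,0,12,0,0,0,1,0,1,16,0,0,0,1,0,5,17,0,0,-4,1,0.1,9.5,17,0,0,-8,1,0.2,14,17,0,0,-12,1,0.3,18.5,17,0,0,-18,1,0.3,22,17,0,0,-18,1,0.3,23.7,17,0,0,-18])

```text
t: 16.15
eef_pos: [0.5068, 0.1659, 0.2082]
ee_rot: [0.762, 0.647, -0.0, -0.001]
force: [-0.6, -0.7, -2.3]
width: 0.0552
```

jog_arm(plan=[1,0,0,0,0,0,0,1,0,0,0,0,0,0,1,0,0,0,0,0,0])

```text
t: 16.45
eef_pos: [0.5077, 0.162, 0.2083]
ee_rot: [0.763, 0.646, -0.0, -0.0]
force: [0.0, -1.0, -1.2]
width: 0.0556
```

```bash
python3 st.py
```

```text
16.45 [0.5077 0.162  0.2083] jaw -9.52 zaxis [-7.e-04 -5.e-04 -1.e+00] [ 0.1   0.42  1.68 -0.    1.04  0.27] F [ 0.  -1.  -1.2] w 0.0556
```

jog_arm(plan=[1,0,0.1,-2,0,0,0,1,0,0.1,-4,0,0,0,1,0,0.1,-5.5,0,0,0,1,0,0.1,-7,0,0,0,1,0,0.1,-8.5,0,0,0,1,0,0.1,-10,0,0,0,1,0,0.1,-11,0,0,0,1,0,0.1,-11.5,0,0,0,1,0,0.1,-11.5,0,0,0,1,0,0.1,-11.5,0,0,0])

```text
t: 17.45
eef_pos: [0.5083, 0.1638, 0.0939]
ee_rot: [0.763, 0.646, 0.0, 0.0]
force: [-0.2, 1.0, -1.0]
width: 0.0556
```

```bash
python3 st.py; python3 - <<'E'
from h import *
save('g9',snapshot('side')[150:320,270:400],3.5)
E
```

```text
17.45 [0.5083 0.1638 0.0939] jaw -9.49 zaxis [ 8.e-04  1.e-04 -1.e+00] [ 0.1   0.6   1.77 -0.    0.77  0.27] F [-0.2  1.  -1. ] w 0.0556
```

View pics/g9.png

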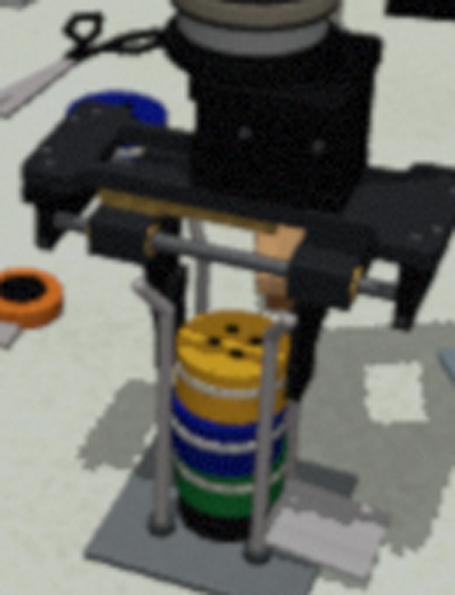

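Yellow sits just above blue, level. I'll release and go for pink at (0.537, -0.281).

jog_arm(plan=[-1,0,0,0,0,0,0,-1,0,0,0,0,0,0,-1,0,0,0,0,0,0,-1,0,0,0,0,0,0,-1,0,0,0,0,0,0])

```text
t: 18.0
eef_pos: [0.5079, 0.164, 0.0937]
ee_rot: [0.763, 0.646, 0.0, 0.0]
force: [-0.2, 0.1, -0.4]
width: 0.0839
```

jog_arm(plan=[-1,0,0,4,0,0,0,-1,0,0,8,0,0,0,-1,0,0,11,0,0,0,-1,0,-3,12,0,0,0,-1,0.3,-7,12,0,0,4,-1,0.6,-11.5,12,0,0,8,-1,0.9,-16,12,0,0,12,-1,1.2,-20.5,12,0,0,18,-1,1.5,-25,12,0,0,18,-1,1.8,-29.5,12,0,0,18])

```text
t: 19.0
eef_pos: [0.5256, -0.1328, 0.2136]
ee_rot: [0.653, 0.758, 0.0, 0.0]
force: [0.0, 0.7, 0.5]
width: 0.0869
```

jog_arm(plan=[-1,0.3,-4,0,0,0,0,-1,0.6,-8,0,0,0,0,-1,0.8,-12,0,0,0,0,-1,1,-14.5,0,0,0,0,-1,1,-14.9,0,0,0,0,-1,1,-14.9,0,0,0,0,-1,1,-14.9,0,0,0,0])

```text
t: 19.7
eef_pos: [0.5354, -0.2784, 0.2133]
ee_rot: [0.652, 0.758, 0.0, -0.001]
force: [-0.6, 0.5, -0.9]
width: 0.087
```

```bash
python3 st.py; python3 - <<'E'
from m import *
im=snapshot('top')
a=cv2.resize(im[220:310,155:245],None,fx=4,fy=4,interpolation=2)
b=cv2.resize(snapshot('side')[220:320,300:390],None,fx=4,fy=4,interpolation=2)
c=np.zeros((400,720,3),np.uint8);c[:360,:360]=a;c[:400,360:]=b;save('g10',c)
print(tins(im,(170,235,235,295),.11))
E
```

```text
19.7 [ 0.5354 -0.2784  0.2133] jaw 8.58 zaxis [-0.0011  0.0015 -1.    ] [-0.66  0.51  1.5   0.    1.14 -0.81] F [-0.6  0.5 -0.9] w 0.087
{'yellow': ((190.6418914794922, 267.05743408203125, 14.68012523651123), ((190.78089904785156, 266.97943115234375), (28.152189254760742, 28.49201011657715), 68.60245513916016), array([0.50851468, 0.16558484, 0.11      ]))}
```

View pics/g10.png

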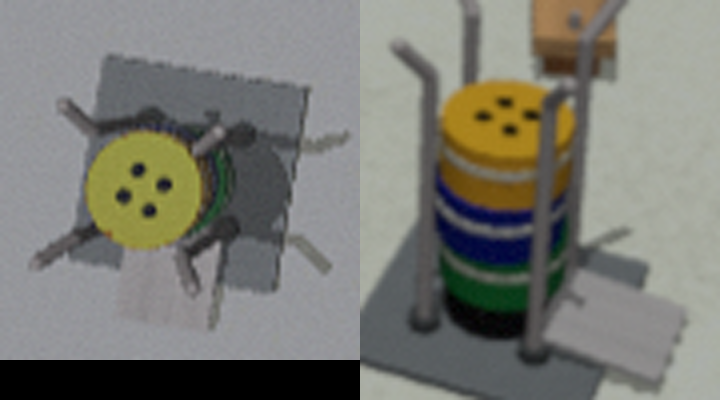

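Yellow lies flat. Descending on pink.

jog_arm(plan=[-1,0.1,-0.2,-4,0,0,0,-1,0.1,-0.2,-8,0,0,0,-1,0.1,-0.2,-12,0,0,0,-1,0.1,-0.2,-15.5,0,0,0,-1,0.1,-0.2,-17.5,0,0,0,-1,0.1,-0.2,-17.5,0,0,0,-1,0.1,-0.2,-17.5,0,0,0])

```text
t: 20.5
eef_pos: [0.5372, -0.2813, 0.0389]
ee_rot: [0.652, 0.758, 0.0, -0.0]
force: [0.2, 0.2, 0.7]
width: 0.0867
```

jog_arm(plan=[1,0,0,0,0,0,0,1,0,0,0,0,0,0,1,0,0,0,0,0,0,1,0,0,0,0,0,0,1,0,0,0,0,0,0,1,0,0,0,0,0,0])

```text
t: 21.1
eef_pos: [0.537, -0.2822, 0.0391]
ee_rot: [0.653, 0.758, 0.0, 0.0]
force: [0.6, -0.5, 2.5]
width: 0.0553
```

```bash
python3 st.py
```

```text
21.1 [ 0.537  -0.2822  0.0391] jaw 8.53 zaxis [ 6.e-04 -4.e-04 -1.e+00] [-0.67  0.75  1.61  0.    0.78 -0.82] F [ 0.6 -0.5  2.5] w 0.0553
```

jog_arm(plan=[1,0,0,4,0,0,0,1,0,0,8,0,0,0,1,0,0,12,0,0,0,1,0,1,16,0,0,0,1,-0.3,5,17.5,0,0,-4,1,-0.6,9.5,17.5,0,0,-8,1,-0.9,14,17.5,0,0,-12,1,-1.2,18.5,17.5,0,0,-18,1,-1.5,23,17.5,0,0,-18,1,-1.8,27.5,17.5,0,0,-18])

```text
t: 22.1
eef_pos: [0.5181, -0.0053, 0.2133]
ee_rot: [0.763, 0.646, -0.0, -0.0]
force: [1.4, -0.4, -0.7]
width: 0.0553
```

jog_arm(plan=[1,-0.3,4,0,0,0,0,1,-0.6,8,0,0,0,0,1,-0.9,12,0,0,0,0,1,-1.1,15.5,0,0,0,0,1,-1.1,17,0,0,0,0,1,-1.1,17,0,0,0,0,1,-1.1,17,0,0,0,0])

```text
t: 22.8
eef_pos: [0.5078, 0.1622, 0.2133]
ee_rot: [0.763, 0.647, -0.0, 0.0]
force: [0.0, -0.4, -1.6]
width: 0.0553
```

```bash
python3 st.py
```

```text
22.8 [0.5078 0.1622 0.2133] jaw -9.44 zaxis [-4.e-04 -1.e-03 -1.e+00] [ 0.1   0.42  1.67 -0.    1.05  0.27] F [ 0.  -0.4 -1.6] w 0.0553
```

jog_arm(plan=[1,0,0.1,-2,0,0,0,1,0,0.1,-4,0,0,0,1,0,0.1,-5.5,0,0,0,1,0,0.1,-7,0,0,0,1,0,0.1,-8.2,0,0,0,1,0,0.1,-9.1,0,0,0,1,0,0.1,-9.2,0,0,0,1,0,0.1,-9.2,0,0,0])

```text
t: 23.6
eef_pos: [0.5081, 0.1636, 0.1216]
ee_rot: [0.763, 0.646, -0.0, 0.0]
force: [-0.4, -0.9, -1.0]
width: 0.0551
```

```bash
python3 st.py; python3 - <<'E'
from h import *
save('g11',snapshot('side')[150:320,270:400],3.5)
E
```

```text
23.6 [0.5081 0.1636 0.1216] jaw -9.49 zaxis [ 0. -0. -1.] [ 0.1   0.55  1.75 -0.    0.83  0.27] F [-0.4 -0.9 -1. ] w 0.0551
```

View pics/g11.png

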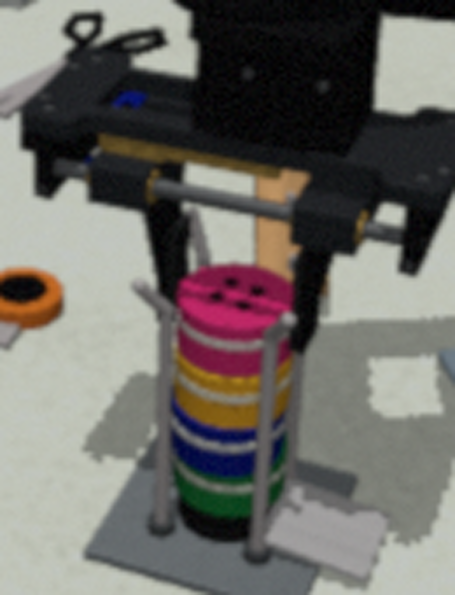

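Pink is just above yellow. I'll release and retreat.

jog_arm(plan=[-1,0,0,0,0,0,0,-1,0,0,0,0,0,0,-1,0,0,0,0,0,0,-1,0,0,0,0,0,0,-1,0,0,0,0,0,0])

```text
t: 24.15
eef_pos: [0.5079, 0.1641, 0.1217]
ee_rot: [0.763, 0.646, 0.0, 0.0]
force: [-0.7, 0.7, -0.6]
width: 0.0839
```

jog_arm(plan=[-1,0,0,3,0,0,0,-1,0,0,6,0,0,0,-1,0,0,9,0,0,0,-1,0,-2,11,0,0,0,-1,0,-6,11,0,0,0,-1,0,-10,11,0,0,0,-1,0,-14,11,0,0,0,-1,0,-18,11,0,0,0,-1,0,-22,11,0,0,0,-1,0,-22,11,0,0,0])

```text
t: 25.15
eef_pos: [0.5086, -0.0606, 0.2317]
ee_rot: [0.765, 0.644, -0.0, 0.001]
force: [0.3, 0.4, 0.1]
width: 0.0867
```

```bash
python3 st.py; python3 - <<'E'
from m import *
im=snapshot('top')
a=cv2.resize(im[220:310,155:245],None,fx=4,fy=4,interpolation=2)
b=cv2.resize(snapshot('side')[220:320,300:390],None,fx=4,fy=4,interpolation=2)
c=np.zeros((400,720,3),np.uint8);c[:360,:360]=a;c[:400,360:]=b;save('g12',c)
print(tins(im,(170,235,235,295),.138))
E
```

```text
25.15 [ 0.5086 -0.0606  0.2317] jaw -9.78 zaxis [ 0.0015 -0.0023 -1.    ] [-0.34  0.36  1.7  -0.    1.07 -0.16] F [0.3 0.4 0.1] w 0.0867
{'pink': ((188.1420135498047, 268.34320068359375, 16.15546989440918), ((187.49349975585938, 268.173095703125), (29.010950088500977, 30.45868682861328), 69.74060821533203), array([0.5084778 , 0.16593718, 0.138     ]))}
```

View pics/g12.png

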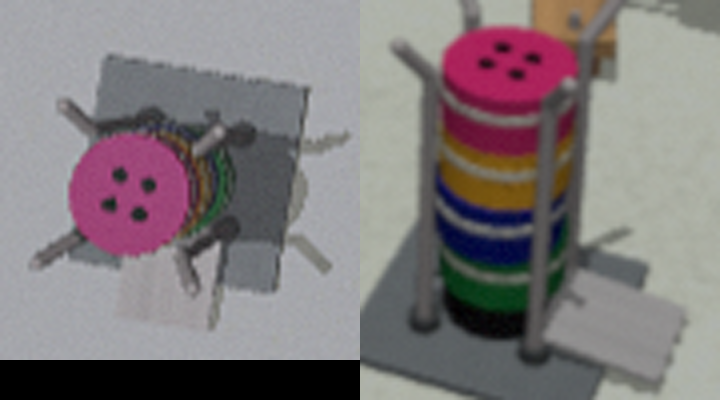

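The stack stands flat between the rods in the order green, blue, yellow, pink, lids up, with the gripper well clear. I'll hand in.

```bash
python3 -c "
from cell import arm; print(arm.finish_job())"
```

```text
the job is handed in; nothing more can be done
None
```

All four tins from the rack are in the dispenser. From the bottom they are green, blue (the smaller one), yellow, pink, which is the chip order starting from the knob. I handed the job in at about 25 s of the 107 s allowed.

- **Last pictures:** the top and side views showed all four tins flat, lids up, between the rods. The gripper was open and well clear of the dispenser.
- **Drops:** the gripper body could not go below the rod tops, so green was dropped about 58 mm and blue about 30 mm; both landed flat. Yellow and pink were let go 1 to 3 mm above the tin below.
- **Forces:** the highest tool force read at the end of any move was about 4 N.
- **Centring:** no check failed. The blue, yellow and pink lids measured 3 to 5 mm to one side (+y) of the dispenser's centre, and green within 1 mm. That is within the play and the camera's accuracy.

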